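Hang the taping knives on the stand's hook, widest first

TASK

Hang the three taping knives from the block on the hook of the steel stand by the holes in their handles: the widest first, then the middle one, then the narrowest in front. Slide each right back along the rod as you hang it, the widest against the back plate and each of the others close up to the one before it, and leave them hanging at rest. Someone has re-clamped the hook at an unknown height, so feel for it; leave everything else on the table where it is.

Things in the scene. Friction and masses are not known exactly. Their poses are not given: they have to be found in the camera images.
- wide_knife_hole (a point): Centre of the 18 mm hanging hole in the handle of the taping knife with the 100 mm wide blade, 170 mm above the blade's lower edge. z up the handle, x along the hole (square to the blade), y along the blade's width; both sides alike. Round the hole the handle is an eye 28 mm wide (y), 10 mm thick (x), 34 mm high (z): pinch it there across its width.
- middle_knife_hole (a point): Centre of the 18 mm hanging hole in the handle of the taping knife with the 70 mm wide blade, 152 mm above the blade's lower edge. z up the handle, x along the hole (square to the blade), y along the blade's width; both sides alike. Round the hole the handle is an eye 28 mm wide (y), 10 mm thick (x), 34 mm high (z): pinch it there across its width.
- narrow_knife_hole (a point): Centre of the 18 mm hanging hole in the handle of the taping knife with the 45 mm wide blade, 134 mm above the blade's lower edge. z up the handle, x along the hole (square to the blade), y along the blade's width; both sides alike. Round the hole the handle is an eye 28 mm wide (y), 10 mm thick (x), 34 mm high (z): pinch it there across its width.
- wide_knife: The same knife (100 mm blade, about 130 g); origin at the middle of its blade's lower edge, axes as at its hole. Blade 3 mm thick, 50 mm high; handle below the eye 23 mm wide, 10 thick, from 70 mm above the edge. Stands blade down in a slot of the block and may lean a few degrees.
- middle_knife: The same knife (70 mm blade, about 100 g); origin at the middle of its blade's lower edge, axes as at its hole. Blade 3 mm thick, 50 mm high; handle below the eye 23 mm wide, 10 thick, from 70 mm above the edge. Stands blade down in a slot of the block and may lean a few degrees.
- narrow_knife: The same knife (45 mm blade, about 80 g); origin at the middle of its blade's lower edge, axes as at its hole. Blade 3 mm thick, 50 mm high; handle below the eye 23 mm wide, 10 thick, from 70 mm above the edge. Stands blade down in a slot of the block and may lean a few degrees.
- block: Fixed wooden block, 112 (x) x 126 (y) x 50 mm high, origin at the centre of its underside. Three equal slots along y, at x = -36, 0, 36 mm, each 5 mm wide, 110 long, 40 deep (floor 10 mm over the table). Which knife stands in which slot varies. Right of it (world y below 0.05 m) a carton's flap juts out over the table to x = 0.53 m, 0.25 m up: stay clear.
- stand: Fixed steel stand with a hook. Origin on the table below the hook's root; x points back into the post, z up. A 6 mm round rod runs level along -x from the back plate (face at x = 0), at y = 0, for 48 mm; its last 14 mm rise at 25 degrees (tip at x = -61, 6 mm higher). The rod's axis is 245 to 273 mm above the table: differs each time, NOT reported; it does not yield when pressed.
- stand_top (a point): Centre of the top of the stand's fixed post, 284 mm above the table, 17 mm behind the back plate's face; post 22 (x) x 26 mm (y). The hook's back plate (32 wide, 28 high, 6 thick, rod at its middle) is clamped in front of the post at the unknown height.
- tape_measure: Bystander: tape measure, 36 x 84 x 70 standing (mm); origin under its centre.
- tape_roll: Bystander: black roll of tape, 62 across, 19 high (mm); origin under its centre.
- hex_nut: Bystander: hexagon nut, 22 across, 10 high (mm); origin under its centre.
- oil_jar: Bystander: jar with a lid, 74 across, 116 high (mm); origin under its centre.
- marker: Bystander: marker pen lying on its side, 135 long, 17 thick (mm); origin under its centre.
- screw_box: Bystander: small cardboard box, 61 x 100 x 46 high (mm); origin under its centre.

How it is judged:
By the outcome, as a careful person would: the job done as asked, in the order asked, and still so for the second after the job is handed in, with the robot touching nothing.
It also fails if it takes over 72 s, if anything falls off the work surface, if the arm or the gripper's body presses on something with over 40 N, if the wrist force passes 120 N, or if a joint passes its speed limit or range.

ROBOT

A 6-joint arm with a two-finger parallel gripper is mounted at the origin on a cart in front of the work surface, level with it; the furniture and walls round the work are solid. World frame = base frame: x ahead of the robot, y to its left, z up, the work surface at z = 0. Lengths are in m, angles in rad, forces in N, time in s.
With the tool pointing down it reaches from about 0.35 to 0.775 m from the base axis. Payload 5.5 kg.
Tool frame: the origin (TCP) lies on the centre line of the jaws, within the pads' length; the fingertips stand 11 mm ahead of it and the grasp point (between the pads) lies 8 mm behind it (env.tip_extent is the distance from the TCP to the fingertips, in m); z points along the fingers, y is the line along which they close (so a half turn about z gives the same grasp; the last joint's range is limited). The gripper opens to 85 mm and grips with 20 to 120 N. Pads are 22 mm wide; open, the fingers measure 114 mm over their backs; the gripper's body (76 mm by 85 mm) begins 54 mm behind the grasp point. The pads swing forward as they close: fully open they stand 13 mm farther back than shut.
Start: joints at [-1.403, 0.313, 0.046, 1.304, 0, 1.431], TCP at [0.174, -0.548, 0.242] pointing down, gripper open.
Joint ranges: [-2.76, 2.76], [-0.86, 1.69], [-1.03, 1.26], [-2.2, 2.34], [-1.47, 1.5], [-3.14, 3.14]. Speed limits (rad/s): [2.57, 2.57, 3.14, 3.14, 3.14, 3.14].

INTERFACE

Orientations are given as a unit quaternion [w, x, y, z].
In Python, from workcell import env gives the robot as it stands.
- The arm moves only by the shell command python3 -m jog 'ROWS' [FORCE]. ROWS is JSON, a list of rows, each a list of 5 numbers: the gripper's target within -1 to 1 (shut at 1, half-way at 0, fully open at -1), then the shift along the tool's x, y, z in m, then the turn about the tool's z in degrees. In form: [[fingers, tx, ty, tz, turn], ...]. A call has 1 to 5 rows; each row shifts and turns the commanded pose from where the row before left it, along the tool's axes as they then stand; what a row does not reach is not made up. A row lasts 1/12 s, in which the tool goes at most 41.7 mm and 7.16 degrees, less where a joint would pass 70% of its speed; a pose out of reach is approached as far as the arm can. A call is refused whole if a number of a shift passes 0.0417 or a number of a turn 7.16, either way. A call with a gripper value outside its range is refused whole. The fingers move at their own pace and stop on an object; FORCE is the grip in N (left out, the last holds). Time passes only in rows, so rows that do not move let the fingers close. It gives the time, the measured TCP pose, the force, the opening and the grip force at its end, in the units of the state.
- env.get_state(): the state, without advancing time (a new reading comes with each control period).
- env.read_camera(name): name is "scene" or "side" or "wrist"; returns a dict with "img" (400x640x3 uint8, red, green, blue), "fov_y" (degrees; the focal length in pixels is half the picture's height over the tangent of half this angle, whatever the lens; pixels are square), "cx", "cy" (the principal point, pixels), "T" (4x4, takes a point from camera to world coordinates). Camera axes: x right, y up, looking along -z (the intrinsics and any distortion apply to the point x, -y, -z); pixel columns grow to the right and rows downward; lengths in m; the calibration is good to about 2 mm. A picture is of the moment at which its call begins. There is no depth.
- env.hand_in(): hands the job in; it is judged then, once.
The state is a dict: "clock": time; "joint_pos": joint angles; "qvel": joint speeds; "tau": joint torques, N m; "tcp_pos": TCP position; "orientation": TCP orientation; "wrist_force": force on the tool from outside, world axes, zero at the start; "ft_torque": the same for the moment, N m; "finger_gap": finger opening in m; "grip_force": force on a finger pad.
Only numpy, scipy, OpenCV 4.12 (cv2) and the standard library are available. Lean on these libraries where they do the work, as an engineer would, in place of code of your own. Each camera call takes 0.05 s, during which the arm holds its last target. There are 200 camera calls.

## Working session

There is one attempt and no reset: what is moved stays moved. The work goes in short steps, Python scripts to look and compute and a shell command to move; the robot and the scene stay as the last step left them, time stands still between calls to the robot, and variables do not carry over. Pictures are saved under pics/ and viewed, at most 10 in all, crops included, and the job is handed in when it is done.

```bash
ls; mkdir -p pics
cat > h.py <<'E'
from workcell import env
import numpy as np, cv2
def cam(n):
    c=env.read_camera(n); c['f']=200/np.tan(np.radians(c['fov_y'])/2); return c
def ray(c,u,v):
    d=np.array([(u-c['cx'])/c['f'],-(v-c['cy'])/c['f'],-1.]); T=np.array(c['T']); return T[:3,3],T[:3,:3]@d
def onz(c,u,v,z):
    o,d=ray(c,u,v); return o+d*(z-o[2])/d[2]
def tri(c1,p1,c2,p2):
    o1,d1=ray(c1,*p1); o2,d2=ray(c2,*p2)
    s=np.linalg.lstsq(np.c_[d1,-d2],o2-o1,rcond=None)[0]
    a=o1+s[0]*d1;b=o2+s[1]*d2; return (a+b)/2,np.linalg.norm(a-b)
def proj(c,P):
    T=np.array(c['T']); q=T[:3,:3].T@(np.array(P)-T[:3,3]); return c['cx']+c['f']*q[0]/-q[2], c['cy']-c['f']*q[1]/-q[2]
def save(c,fn): cv2.imwrite(fn,cv2.cvtColor(c['img'],cv2.COLOR_RGB2BGR))
E
python3 - <<'E'
from h import *
for n in('scene','side'):
    c=cam(n); save(c,f'pics/{n}0.png'); print(n,{k:v for k,v in c.items() if k not in('img',)})
print(env.get_state())
E
```

```text
pics
scene {'fov_y': 54.25360265492477, 'cx': 320.9359594314629, 'cy': 200.8108041614365, 'T': array([[-0.91225757,  0.18828344, -0.36377942,  0.07279317],
       [-0.40958914, -0.42966209,  0.80475289,  0.90170351],
       [-0.00478058,  0.88314202,  0.46908135,  0.76501787],
       [ 0.        ,  0.        ,  0.        ,  1.        ]]), 'f': np.float64(390.3838628910031)}
side {'fov_y': 48.59039883573054, 'cx': 322.40753961476565, 'cy': 199.67378228387437, 'T': array([[-0.98832576,  0.09995733, -0.11498142,  0.38410225],
       [-0.15169559, -0.57544666,  0.80364767,  0.90165504],
       [ 0.0141648 ,  0.81170787,  0.58389185,  0.92491061],
       [ 0.        ,  0.        ,  0.        ,  1.        ]]), 'f': np.float64(443.04987145632475)}
{'clock': 0.1, 'joint_pos': array([-1.40260266e+00,  3.13944321e-01,  4.51111005e-02,  1.30360994e+00,
        1.68502486e-05,  1.43120374e+00]), 'qvel': array([-0.00084211, -0.00264859,  0.00467691,  0.00120773,  0.00181788,
        0.00062332]), 'tau': array([ 3.46062108e-03, -4.81725597e+01,  2.99243724e+01,  1.27185925e-02,
       -3.74075989e-05,  2.89712510e-06]), 'tcp_pos': array([ 0.17412265, -0.54754908,  0.24149478]), 'orientation': array([-8.23454973e-04,  9.88181471e-01,  1.53286344e-01, -3.35067267e-06]), 'wrist_force': array([0.18334826, 0.29464966, 0.49870789]), 'ft_torque': array([-0.00996534,  0.01418332,  0.06785419]), 'grip_force': 0.0, 'finger_gap': 0.08545186815119069}
```

View pics/scene0.png

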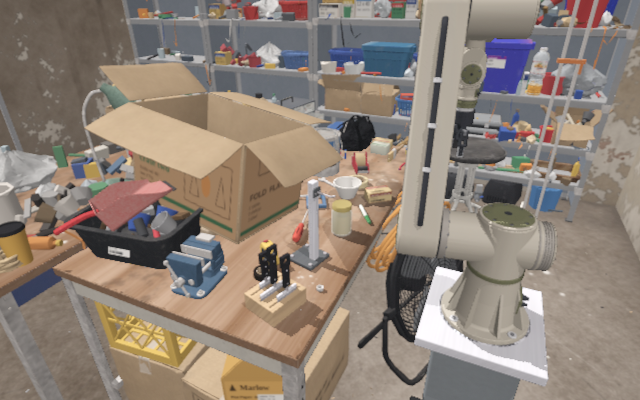

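View pics/side0.png

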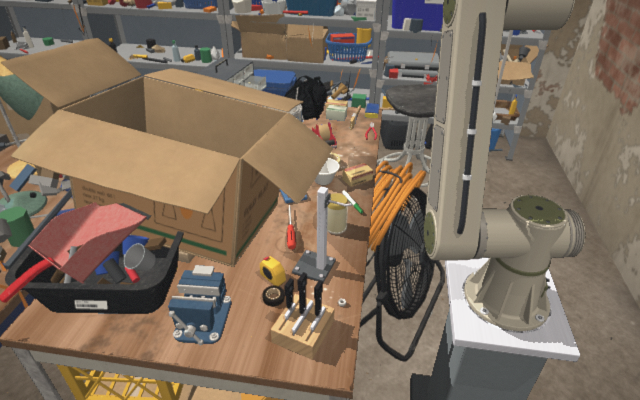

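Run:
```python
import cv2,numpy as np
a=cv2.imread('pics/scene0.png')[172:322,240:340]; b=cv2.imread('pics/side0.png')[182:357,262:362]
A=cv2.resize(a,(400,600),interpolation=cv2.INTER_CUBIC);B=cv2.resize(b[0:],None,fx=3.42,fy=3.42,interpolation=cv2.INTER_CUBIC)
B=cv2.copyMakeBorder(B[:600],0,max(0,600-B.shape[0]),0,0,0); cv2.imwrite('pics/crop1.png',np.hstack([A,B]))
```

```text
(no output)
```

View pics/crop1.png

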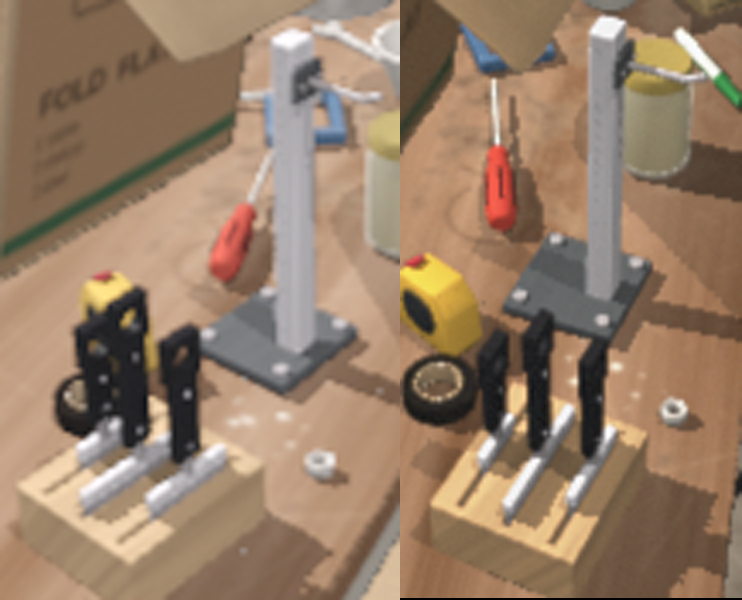

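Run:
```python
from h import *
s=cam('scene');d=cam('side')
S=lambda x,y:(240+x/4,172+y/4); D=lambda x,y:(262+(x-400)/3.42,182+y/3.42)
for n,a,b in [('holeL',(95,345),(494,356)),('holeM',(128,312),(540,331)),('holeR',(182,350),(595,358)),('posttop',(293,38),(607,26)),
 ('root',(318,88),(632,65)),('tip',(378,97),(705,78)),('b left',(20,487),(432,508)),('b near',(133,560),(575,562)),('b right',(265,463),(645,437))]:
    p,e=tri(s,S(*a),d,D(*b)); print(n,p.round(4),round(e,4), onz(s,*S(*a),.05)[:2].round(3) if n[0]=='b' else '', onz(d,*D(*b),.05)[:2].round(3) if n[0]=='b' else '')
print(onz(s,*S(293,38),.284),onz(d,*D(607,26),.284))
```

```text
holeL [0.5625 0.1883 0.1418] 0.005  
holeM [0.5268 0.2009 0.1862] 0.0036  
holeR [0.4894 0.1997 0.1662] 0.0028  
posttop [ 0.5172 -0.0276  0.2817] 0.0002  
root [ 0.4983 -0.0311  0.2442] 0.0021  
tip [ 0.4397 -0.0024  0.2613] 0.0003  
b left [0.5949 0.2479 0.0512] 0.0023 [0.596 0.245] [0.595 0.248]
b near [0.4885 0.2788 0.0549] 0.0011 [0.491 0.274] [0.489 0.276]
b right [0.4562 0.1576 0.0485] 0.0039 [0.455 0.157] [0.457 0.161]
[ 0.51507668 -0.02339301  0.284     ] [ 0.51670659 -0.0241367   0.284     ]
```

```bash
R=''
cat >> h.py <<'E'
from scipy.spatial.transform import Rotation as Ro
def state():
    s=env.get_state(); q=np.array(s['orientation']); R=Ro.from_quat(np.r_[q[1:],q[0]]).as_matrix(); return s,R
def delta(P):
    s,R=state(); d=R.T@(np.array(P)-s['tcp_pos']); print('tcp',s['tcp_pos'].round(4),'yaw',np.degrees(np.arctan2(R[1,0],R[0,0])).round(2),'F',s['wrist_force'].round(1),'gap',round(s['finger_gap'],4),'t',round(s['clock'],2)); print('tool delta mm',(d*1000).round(1),'rows>=',np.ceil(np.linalg.norm(d)/.0417)); return d
E
python3 -m jog '[[-1,0,0,-0.008,-7.16],[-1,0,0,-0.008,-7.16],[-1,0,0,-0.008,-7.16],[-1,0,0,-0.008,-7.16],[-1,0,0,-0.008,-7.16]]'
python3 -m jog '[[-1,0,0,-0.008,-7.16],[-1,0,0,-0.008,-7.16],[-1,0,0,-0.008,-7.16],[-1,0,0,-0.008,-7.16],[-1,0,0,-0.008,-7.16]]'
python3 -m jog '[[-1,0,0,-0.008,-7.16],[-1,0,0,-0.008,-7.16],[-1,0,0,-0.008,-7.16],[-1,0,0,-0.008,-7.16],[-1,0,0,-0.008,-7.16]]'
python3 -m jog '[[-1,0,0,-0.008,-7.16],[-1,0,0,-0.008,-7.16],[-1,0,0,-0.008,-7.16],[-1,0,0,-0.008,-7.16],[-1,0,0,-0.008,-7.16]]'
python3 -m jog '[[-1,0,0,0,-3],[-1,0,0,0,0]]'
python3 - <<'E'
from h import *
delta([.36,-.15,.40]); s,R=state(); a=np.array([.36,-.15,.4]);b=np.array([.44,.04,.40])
print((R.T@(b-a)*1000).round(1), env.tip_extent, s['joint_pos'])
s=cam('scene');d=cam('side')
print('flap',tri(s,(338,160),d,(329,160)),'jar',onz(s,342,205,.116),onz(d,337,199,.116))
E
```

```text
clock: 0.62
tcp_pos: [0.1742, -0.5478, 0.2824]
orientation: [-0.0, 0.892, 0.452, 0.0]
wrist_force: [-0.5, 0.5, 0.5]
finger_gap: 0.0855
grip_force: 0.0
clock: 1.03
tcp_pos: [0.1742, -0.5478, 0.3225]
orientation: [-0.0, 0.71, 0.705, 0.0]
wrist_force: [0.7, -0.3, -0.4]
finger_gap: 0.0854
grip_force: 0.0
clock: 1.45
tcp_pos: [0.1742, -0.5479, 0.3624]
orientation: [-0.0, 0.459, 0.889, 0.0]
wrist_force: [-0.2, -0.7, -0.3]
finger_gap: 0.0855
grip_force: 0.0
clock: 1.87
tcp_pos: [0.1742, -0.5479, 0.4025]
orientation: [-0.0, 0.163, 0.987, 0.0]
wrist_force: [-0.0, -0.1, 0.2]
finger_gap: 0.0855
grip_force: 0.0
clock: 2.03
tcp_pos: [0.1742, -0.5482, 0.4027]
orientation: [0.0, 0.14, 0.99, -0.0]
wrist_force: [-0.0, 0.2, -0.3]
finger_gap: 0.0854
grip_force: 0.0
tcp [ 0.1742 -0.5482  0.4027] yaw 163.91 F [-0.   0.2 -0.3] gap 0.0854 t 2.03
tool delta mm [-68.1 434.1   2.4] rows>= 11.0
[-2.420e+01  2.047e+02 -1.000e-01] 0.011 [-1.40258681e+00  3.35755375e-01  4.69239339e-01  1.70355526e+00
  1.06531870e-05 -1.12167716e+00]
flap (array([ 0.52104858, -0.21375861,  0.270663  ]), np.float64(0.02017358221965505)) jar [ 0.4964243  -0.21281602  0.116     ] [ 0.49884314 -0.22311112  0.116     ]
```

```bash
python3 -m jog '[[-1,-0.005,0.031,0,0],[-1,-0.005,0.031,0,0],[-1,-0.005,0.031,0,0],[-1,-0.005,0.031,0,0],[-1,-0.005,0.031,0,0]]' >/dev/null
python3 -m jog '[[-1,-0.005,0.031,0,0],[-1,-0.005,0.031,0,0],[-1,-0.005,0.031,0,0],[-1,-0.005,0.031,0,0],[-1,-0.005,0.031,0,0]]' |head -2
python3 -m jog '[[-1,-0.005,0.031,0,0],[-1,-0.005,0.031,0,0],[-1,-0.005,0.031,0,0],[-1,-0.005,0.031,0,0],[-1,0,0,0,0]]'
python3 - <<'E'
from h import *
delta([.43,.04,.40])
c=cam('wrist'); save(c,'pics/w1.png'); print(np.array(c['T']).round(3),c['f'])
E
```

```text
clock: 2.97
tcp_pos: [0.3087, -0.2625, 0.402]
clock: 3.38
tcp_pos: [0.3632, -0.1464, 0.4023]
orientation: [0.0, 0.138, 0.99, 0.001]
wrist_force: [-1.1, -0.2, -0.9]
finger_gap: 0.085
grip_force: 0.0
tcp [ 0.3632 -0.1464  0.4023] yaw 164.08 F [-1.1 -0.2 -0.9] gap 0.085 t 3.38
tool delta mm [-13.1 197.6   2.7] rows>= 5.0
[[ 0.274 -0.923 -0.269  0.295]
 [ 0.962  0.264  0.074 -0.129]
 [ 0.003 -0.279  0.96   0.534]
 [ 0.     0.     0.     1.   ]] 315.62428345013154
```

View pics/w1.png

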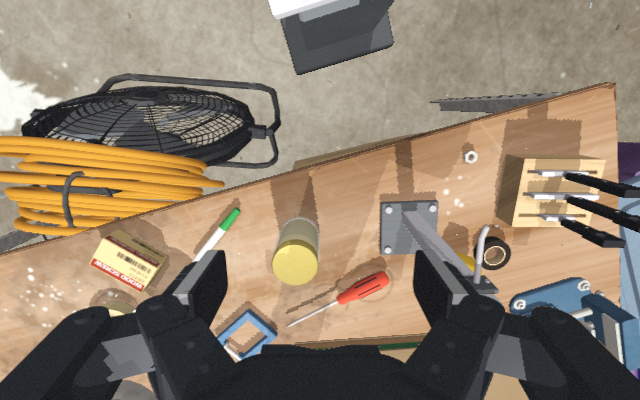

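```bash
python3 -m jog '[[-1,-0.003,0.04,0,0],[-1,-0.003,0.04,0,0],[-1,-0.003,0.04,0,0],[-1,-0.003,0.04,0,0],[-1,-0.003,0.038,0,0]]' |head -2
python3 -m jog '[[-1,-0.005,0.03,0,0],[-1,0,0.02,0,0],[-1,0,0,0,0]]'
python3 - <<'E'
from h import *
delta([.51,.195,.30])
c=cam('wrist'); save(c,'pics/w2.png'); np.savez('pics/w2.npz',**{k:v for k,v in c.items()})
E
```

```text
clock: 3.85
tcp_pos: [0.4321, 0.0362, 0.4021]
clock: 4.1
tcp_pos: [0.4514, 0.084, 0.4013]
orientation: [-0.001, 0.14, 0.99, 0.0]
wrist_force: [-0.8, -0.7, -0.3]
finger_gap: 0.0858
grip_force: 0.0
tcp [0.4514 0.084  0.4013] yaw 163.95 F [-0.8 -0.7 -0.3] gap 0.0858 t 4.1
tool delta mm [-25.7 122.8 101.3] rows>= 4.0
```

View pics/w2.png

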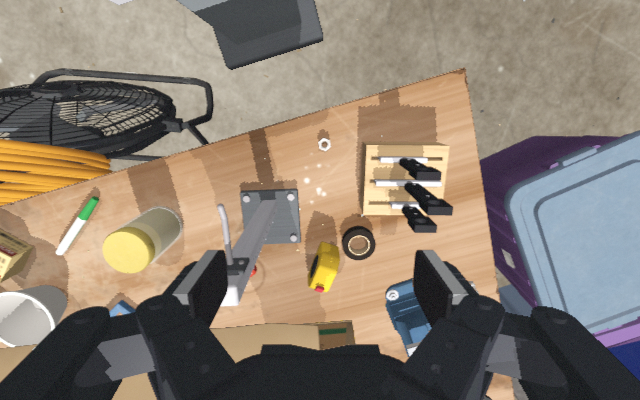

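Run:
```python
import cv2,numpy as np
a=cv2.imread('pics/w2.png')
A=a[190:310,205:260]; B=a[125:245,355:460]
cv2.imwrite('pics/crop2.png',cv2.resize(np.hstack([A,B]),None,fx=5,fy=5,interpolation=cv2.INTER_CUBIC))
```

```text
(no output)
```

View pics/crop2.png

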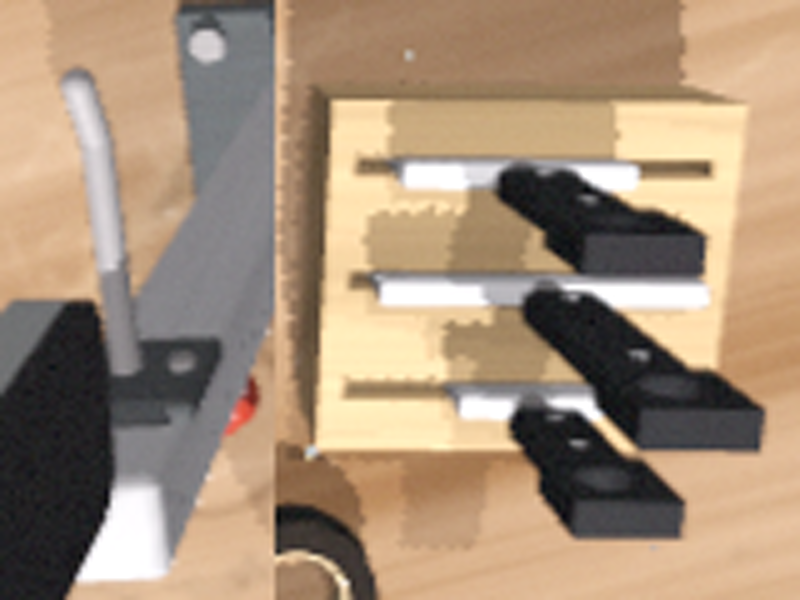

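Run:
```python
from h import *
c=dict(np.load('pics/w2.npz')); A=lambda x,y:(205+x/5,190+y/5); B=lambda x,y:(355+(x-275)/5,125+y/5)
o=lambda p,z:onz(c,*p,z).round(4)[:2]
for n,p,z in [('mid',(642,252),.179),('wide',(698,428),.197),('nar',(628,517),.161)]: print(n,o(B(*p),z))
# edges of top face
for n,p,q,z in [('mid',(580,232),(703,236),.179),('wide',(630,405),(762,408),.197),('nar',(572,498),(683,500),.161)]:
    a,b=o(B(*p),z),o(B(*q),z); d=b-a; print(n,'w',np.linalg.norm(d),'ang',np.degrees(np.arctan2(d[1],d[0])))
k=[o(B(*p),.05) for p in [(330,98),(748,103),(318,450),(720,452)]]; print('block',k,'ctr',np.mean(k,0))
for a,b in((0,1),(2,3),(0,2),(1,3)):
    d=k[b]-k[a]; print(np.linalg.norm(d),np.degrees(np.arctan2(d[1],d[0])))
for z in(.25,.26):
    r,b,t=o(A(122,372),z),o(A(95,150),z),o(A(75,75),z+.006); d=r-b; e=r-t
    print(z,'root',r,'bend',b,'tip',t,np.linalg.norm(d),np.degrees(np.arctan2(d[1],d[0])),np.linalg.norm(e),np.degrees(np.arctan2(e[1],e[0])))
```

```text
mid [0.4909 0.2007]
wide [0.5287 0.2003]
nar [0.5629 0.1897]
mid w 0.028176763476311456 ang 72.01517710890812
wide w 0.029541157729513594 ang 72.6691158227038
nar w 0.028055837182304876 ang 72.79216882792569
block [array([0.4566, 0.1543]), array([0.4933, 0.2763]), array([0.5656, 0.1237]), array([0.6023, 0.2488])] ctr [0.52945  0.200775]
0.12740051020306004 73.25767947947315
0.1303721596047254 73.65014161236094
0.11321378007998847 -15.681233780745751
0.11241552383901426 -14.159858765905563
0.25 root [ 0.5038 -0.0261] bend [ 0.4583 -0.0145] tip [ 0.442  -0.0103] 0.04695540437478953 -14.302595896135838 0.06378777312306805 -14.34123713207798
0.26 root [ 0.4996 -0.0216] bend [ 0.4557 -0.0104] tip [ 0.4398 -0.0063] 0.04530618059382185 -14.312291661530598 0.061726250493610864 -14.351423358765944
```

```bash
python3 -m jog '[[1,-0.013,-0.022,0.015,0],[1,-0.013,-0.022,0.025,0],[1,-0.012,-0.022,0.025,0],[1,-0.012,-0.022,0.025,0],[1,0,0,0,0]]' 20
python3 -m jog '[[1,0,0,0.01,0],[1,0,0,0,0]]'
python3 - <<'E'
from h import *
delta([.4755,-.0145,.285])
E
```

```text
clock: 4.57
tcp_pos: [0.4722, -0.0211, 0.3071]
orientation: [-0.004, 0.144, 0.99, -0.001]
wrist_force: [-0.7, 0.0, -0.3]
finger_gap: 0.0255
grip_force: 0.0
clock: 4.73
tcp_pos: [0.4731, -0.0175, 0.3011]
orientation: [-0.001, 0.142, 0.99, 0.0]
wrist_force: [-1.6, 0.5, -1.0]
finger_gap: 0.0007
grip_force: 0.0
tcp [ 0.4731 -0.0175  0.3011] yaw 163.68 F [-1.6  0.5 -1. ] gap 0.0007 t 4.73
tool delta mm [-1.5  3.5 16.1] rows>= 1.0
```

```bash
python3 -m jog '[[1,-0.001,0.003,0.006,0],[1,0,0,0.006,0],[1,0,0,0.004,0],[1,0,0,0,0]]' |egrep 'tcp|wrist'
python3 -m jog '[[1,0,0,0.003,0],[1,0,0,0,0]]'|egrep 'tcp|wrist'
python3 -m jog '[[1,0,0,0.003,0],[1,0,0,0,0]]'|egrep 'tcp|wrist'
```

```text
tcp_pos: [0.4755, -0.0132, 0.2857]
wrist_force: [-0.2, -0.4, -0.1]
tcp_pos: [0.4758, -0.0135, 0.2831]
wrist_force: [0.1, -0.5, 0.2]
tcp_pos: [0.4758, -0.0138, 0.28]
wrist_force: [-0.4, -0.5, 0.2]
```

```bash
python3 -m jog '[[1,0,0,0.003,0],[1,0,0,0,0]]'|egrep 'tcp|wrist'
python3 -m jog '[[1,0,0,0.002,0],[1,0,0,0,0]]'|egrep 'tcp|wrist'
python3 -m jog '[[1,0,0,0.002,0],[1,0,0,0,0]]'|egrep 'tcp|wrist'
```

```text
tcp_pos: [0.4757, -0.0138, 0.2768]
wrist_force: [0.0, -0.3, 0.3]
tcp_pos: [0.4757, -0.0139, 0.2749]
wrist_force: [-0.4, -0.4, -0.6]
tcp_pos: [0.4757, -0.0139, 0.273]
wrist_force: [-0.4, 0.4, 0.4]
```

```bash
python3 -m jog '[[1,0,0,0.002,0],[1,0,0,0,0]]'|egrep 'tcp|wrist'
python3 -m jog '[[1,0,0,0.002,0],[1,0,0,0,0]]'|egrep 'tcp|wrist'
python3 -m jog '[[1,0,0,0.002,0],[1,0,0,0,0]]'|egrep 'tcp|wrist'
```

```text
tcp_pos: [0.4757, -0.0139, 0.2709]
wrist_force: [0.1, 0.1, -0.1]
tcp_pos: [0.4757, -0.0139, 0.269]
wrist_force: [-0.2, 0.1, 0.4]
tcp_pos: [0.4758, -0.0139, 0.267]
wrist_force: [0.4, 0.5, 0.1]
```

```bash
python3 -m jog '[[1,0,0,0.002,0],[1,0,0,0,0]]'|egrep 'tcp|wrist'
python3 -m jog '[[1,0,0,0.002,0],[1,0,0,0,0]]'|egrep 'tcp|wrist'
python3 -m jog '[[1,0,0,0.002,0],[1,0,0,0,0]]'|egrep 'tcp|wrist'
python3 -m jog '[[1,0,0,0.0015,0],[1,0,0,0,0]]'|egrep 'tcp|wrist'
```

```text
tcp_pos: [0.476, -0.0139, 0.2667]
wrist_force: [-1.4, -0.1, 7.6]
tcp_pos: [0.476, -0.014, 0.2665]
wrist_force: [-5.9, 0.8, 17.6]
tcp_pos: [0.476, -0.014, 0.2662]
wrist_force: [-9.7, 1.0, 28.5]
tcp_pos: [0.4761, -0.014, 0.266]
wrist_force: [-12.5, 1.5, 36.9]
```

```bash
python3 -m jog '[[0.2,0,0,-0.012,0],[0.2,0,0,-0.012,0],[0.2,0,0,0,0],[0.2,0,0,0,0]]' 20
python3 -m jog '[[0.2,0,0,0.012,0],[0.2,0,0,0.014,0],[0.5,0,0,0,0],[0.7,0,0,0,0],[1,0,0,0,0]]'
python3 -m jog '[[1,0,0,0,0],[1,0,0,0,0],[1,0,0,0,0]]'
```

```text
clock: 7.4
tcp_pos: [0.4762, -0.0139, 0.2841]
orientation: [0.001, 0.141, 0.99, -0.0]
wrist_force: [0.4, -0.7, -0.8]
finger_gap: 0.0342
grip_force: 0.0
clock: 7.82
tcp_pos: [0.4745, -0.0155, 0.2569]
orientation: [-0.002, 0.141, 0.99, -0.003]
wrist_force: [-1.3, -4.0, -7.2]
finger_gap: 0.0052
grip_force: 20.3
clock: 8.07
tcp_pos: [0.4745, -0.0155, 0.2569]
orientation: [-0.002, 0.141, 0.99, -0.002]
wrist_force: [-2.6, -6.6, -7.0]
finger_gap: 0.0047
grip_force: 20.3
```

```bash
python3 -m jog '[[0,0,0,0,0],[0,0,0,0,0],[0,0,0,-0.03,0],[-0.5,0,0,-0.03,0],[-0.5,0,0,-0.01,0]]' 40 | egrep 'tcp|wrist'
python3 -m jog '[[-0.6,-0.003,0.035,0,0],[-0.6,-0.003,0.035,0,0],[-0.6,-0.003,0.035,0,0],[-0.6,-0.003,0.035,0,0],[-0.6,-0.003,0.035,0,0]]'| egrep 'tcp|wrist'
python3 -m jog '[[-0.6,0.007,0.03,0,0],[-0.6,0.007,0.02,0,0],[-0.6,0,0,0,0]]'
python3 - <<'E'
from h import *
delta([.522,.2022,.172])
E
```

```text
tcp_pos: [0.4772, -0.0138, 0.3322]
wrist_force: [0.5, 0.5, 0.2]
tcp_pos: [0.5396, 0.1519, 0.3283]
wrist_force: [1.2, -0.4, 0.6]
clock: 9.15
tcp_pos: [0.5394, 0.2061, 0.3274]
orientation: [-0.0, 0.138, 0.99, 0.001]
wrist_force: [-0.8, -0.5, 0.7]
finger_gap: 0.0687
grip_force: 0.0
tcp [0.5394 0.2061 0.3274] yaw 164.11 F [-0.8 -0.5  0.7] gap 0.0687 t 9.15
tool delta mm [ 15.6  -8.7 155.4] rows>= 4.0
```

```bash
python3 -m jog '[[-0.6,0.008,-0.004,0.025,0],[-0.6,0.008,-0.005,0.03,0],[-0.6,0,0,0.035,0],[-0.4,0,0,0.035,0],[-0.2,0,0,0.02,0]]' | egrep 'tcp|wrist'
python3 -m jog '[[-0.2,0,0,0.01,0],[-0.2,0,0,0,0]]'
python3 - <<'E'
from h import *
delta([.522,.2022,.172])
c=cam('wrist'); save(c,'pics/w3.png')
E
```

```text
tcp_pos: [0.5199, 0.1969, 0.1795]
wrist_force: [0.1, 0.0, 0.2]
clock: 9.73
tcp_pos: [0.5202, 0.197, 0.1706]
orientation: [-0.002, 0.141, 0.99, -0.001]
wrist_force: [-0.9, -0.3, 0.6]
finger_gap: 0.0511
grip_force: 0.0
tcp [0.5202 0.197  0.1706] yaw 163.81 F [-0.9 -0.3  0.6] gap 0.0511 t 9.73
tool delta mm [-0.3  5.5 -1.4] rows>= 1.0
```

View pics/w3.png

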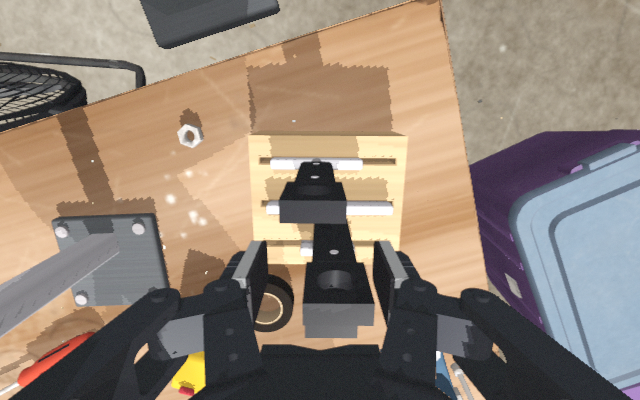

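```bash
python3 -m jog '[[-0.2,0,0.005,-0.001,0],[0,0,0,0,0],[1,0,0,0,0],[1,0,0,0,0],[1,0,0,0,0]]' 60
python3 -m jog '[[1,0,0,0,0],[1,0,0,0,0]]'
python3 - <<'E'
from h import *
s=cam('scene');d=cam('side')
a=cv2.resize(s['img'][225:325,230:310],(400,500),interpolation=cv2.INTER_CUBIC);b=cv2.resize(d['img'][250:350,262:342],(400,500),interpolation=cv2.INTER_CUBIC)
cv2.imwrite('pics/g1.png',np.hstack([a,b])[:,:,::-1])
E
```

```text
clock: 10.2
tcp_pos: [0.5243, 0.2031, 0.1757]
orientation: [0.002, 0.14, 0.99, 0.001]
wrist_force: [0.3, 0.3, 5.7]
finger_gap: 0.027
grip_force: 59.2
clock: 10.37
tcp_pos: [0.5242, 0.203, 0.1757]
orientation: [0.002, 0.14, 0.99, 0.001]
wrist_force: [0.6, 1.0, 6.5]
finger_gap: 0.0269
grip_force: 59.2
```

View pics/g1.png

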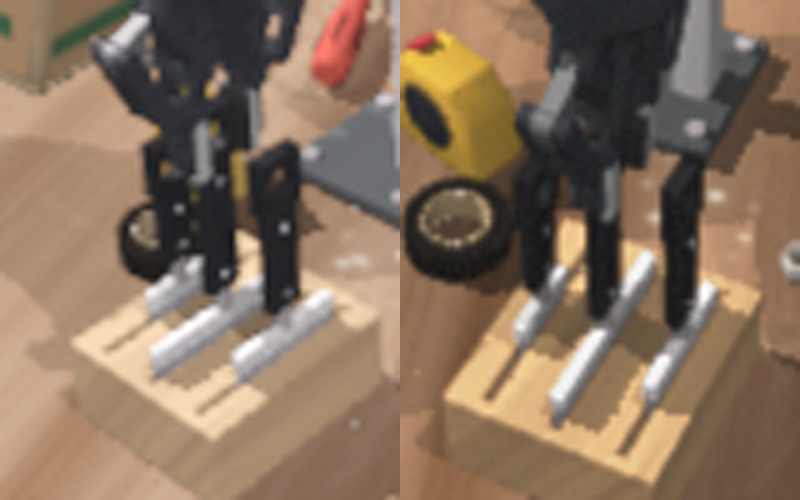

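```bash
cat >> h.py <<'E'
P0=np.array([.500,-.0226]); U=np.array([.966,-.259]); RZ=.2528
def hook(s,dz,ox,oz):
    "TCP delta to bring hole to s in front of the plate, dz above rod axis; hole= tcp - ox*toolx + oz up"
    st,R=state(); h=P0-s*U; return delta(np.r_[h+ox*R[:2,0],RZ+dz-oz])
E
python3 -m jog '[[1,0,0,-0.02,0],[1,0,0,-0.025,0],[1,0,0,-0.025,0],[1,0,0,-0.022,0],[1,0,0,0,0]]' | egrep 'tcp|wrist|gap'
python3 -m jog '[[1,0,-0.02,0,0],[1,0,-0.03,0,0],[1,0,-0.03,0,0],[1,0,-0.03,0,0],[1,0.005,-0.025,0,0]]' | egrep 'tcp|wrist|gap'
python3 -m jog '[[1,0.015,-0.025,0,0],[1,0.015,-0.025,0,0],[1,0.01,-0.02,0,0],[1,0.008,-0.01,0,0],[1,0,0,0,0]]'
python3 - <<'E'
from h import *
hook(85,6,0,0) if 0 else hook(.085,.006,.0051,.0043)
E
```

```text
tcp_pos: [0.5249, 0.203, 0.2708]
wrist_force: [0.2, -0.9, -1.7]
finger_gap: 0.0273
tcp_pos: [0.48, 0.0727, 0.2648]
wrist_force: [-0.3, -0.1, -1.3]
finger_gap: 0.0269
clock: 11.72
tcp_pos: [0.4101, 0.01, 0.2654]
orientation: [-0.001, 0.142, 0.99, -0.0]
wrist_force: [-0.2, 0.3, -1.4]
finger_gap: 0.0267
grip_force: 60.0
tcp [0.4101 0.01   0.2654] yaw 163.7 F [-0.2  0.3 -1.4] gap 0.0267 t 11.72
tool delta mm [-5.4 -7.9 10.8] rows>= 1.0
```

```bash
python3 -m jog '[[1,-0.003,-0.008,0.008,0],[1,0,0,0.003,0],[1,0,0,0,0],[1,0,0,0,0]]' | egrep 'tcp|wrist|gap'
python3 - <<'E'
from h import *
hook(.085,.006,.0051,.0043);hook(.061,.006,.0051,.0043);hook(.048,.001,.0051,.0043)
E
```

```text
tcp_pos: [0.4131, 0.0027, 0.2541]
wrist_force: [0.5, -0.3, -1.3]
finger_gap: 0.0267
tcp [0.4131 0.0027 0.2541] yaw 163.87 F [ 0.5 -0.3 -1.3] gap 0.0267 t 12.05
tool delta mm [-0.4 -1.8 -0.4] rows>= 1.0
tcp [0.4131 0.0027 0.2541] yaw 163.87 F [ 0.5 -0.3 -1.3] gap 0.0267 t 12.05
tool delta mm [-24.4  -1.3  -0.5] rows>= 1.0
tcp [0.4131 0.0027 0.2541] yaw 163.87 F [ 0.5 -0.3 -1.3] gap 0.0267 t 12.05
tool delta mm [-37.4  -1.1   4.5] rows>= 1.0
```

```bash
python3 -m jog '[[1,-0.008,-0.0015,0,0],[1,-0.008,0,0,0],[1,-0.007,0,0,0],[1,0,0,0,0]]' | egrep 'tcp|wrist|gap'
python3 -m jog '[[1,-0.004,0,0,0],[1,0,0,0,0]]' | egrep 'tcp|wrist|gap'
```

```text
tcp_pos: [0.4366, -0.006, 0.2548]
wrist_force: [0.0, 0.3, -1.3]
finger_gap: 0.0264
tcp_pos: [0.439, -0.0068, 0.2546]
wrist_force: [0.3, -0.4, -1.6]
finger_gap: 0.0269
```

```bash
python3 -m jog '[[1,-0.005,0,0.002,0],[1,-0.005,0,0.0025,0],[1,0,0,0,0]]' | egrep 'tcp|wrist|gap'
python3 - <<'E'
from h import *
hook(.048,.001,.0051,.0043)
s=cam('scene');d=cam('side')
c=lambda k,P:tuple(int(v) for v in proj(k,P))
O=[]
for k in(s,d):
    u,v=c(k,[.455,-.01,.24]); O.append(cv2.resize(k['img'][v-50:v+50,u-40:u+40],(400,500),interpolation=cv2.INTER_CUBIC))
cv2.imwrite('pics/hk1.png',np.hstack(O)[:,:,::-1])
E
```

```text
tcp_pos: [0.4487, -0.0097, 0.2497]
wrist_force: [-0.2, -0.1, -2.1]
finger_gap: 0.0267
tcp [ 0.4487 -0.0097  0.2497] yaw 163.83 F [-0.2 -0.1 -2.1] gap 0.0267 t 12.8
tool delta mm [0.2 0.9 0.2] rows>= 1.0
```

View pics/hk1.png

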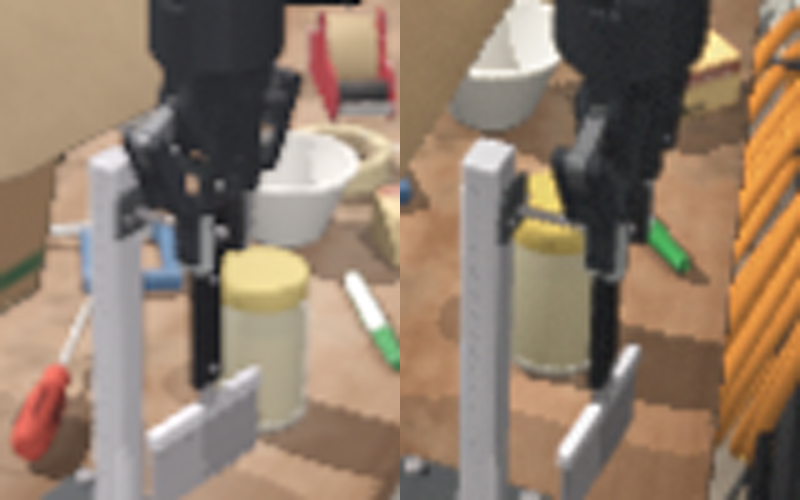

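```bash
python3 -m jog '[[1,-0.009,0.0005,0,0],[1,-0.010,0.0005,0,0],[1,-0.010,0.0003,0,0],[1,-0.005,0,0,0],[1,0,0,0,0]]' | egrep 'tcp|wrist|gap'
python3 -m jog '[[1,-0.003,0,0,0],[1,0,0,0,0]]' | egrep 'tcp|wrist|gap'
python3 -m jog '[[1,-0.002,0,0,0],[1,0,0,0,0]]' | egrep 'tcp|wrist|gap'
python3 - <<'E'
from h import *
hook(.005,.001,.0051,.0043)
E
```

```text
tcp_pos: [0.4825, -0.0182, 0.2501]
wrist_force: [-0.3, 0.8, -0.7]
finger_gap: 0.0272
tcp_pos: [0.4841, -0.0186, 0.2501]
wrist_force: [0.1, 0.7, -1.9]
finger_gap: 0.0268
tcp_pos: [0.4858, -0.0191, 0.2503]
wrist_force: [0.4, 1.2, -2.6]
finger_gap: 0.0271
tcp [ 0.4858 -0.0191  0.2503] yaw 163.83 F [ 0.4  1.2 -2.6] gap 0.0271 t 13.65
tool delta mm [-4.5  0.5  0.8] rows>= 1.0
```

Feel for the plate.

```bash
python3 -m jog '[[1,-0.002,0,0,0],[1,0,0,0,0]]' | egrep 'tcp|wrist|gap'
python3 -m jog '[[1,-0.002,0,0,0],[1,0,0,0,0]]' | egrep 'tcp|wrist|gap'
python3 -m jog '[[1,-0.002,0,0,0],[1,0,0,0,0]]' | egrep 'tcp|wrist|gap'
```

```text
tcp_pos: [0.4879, -0.0197, 0.2504]
wrist_force: [-0.3, -1.0, -1.4]
finger_gap: 0.027
tcp_pos: [0.4899, -0.0202, 0.2503]
wrist_force: [0.5, -0.4, -1.2]
finger_gap: 0.0274
tcp_pos: [0.4901, -0.0202, 0.2502]
wrist_force: [-4.8, 1.8, 3.0]
finger_gap: 0.027
```

```bash
python3 -m jog '[[1,0.001,0,0.002,0],[1,0,0,0.002,0],[1,0,0,0.002,0],[1,0,0,0.001,0],[1,0,0,0,0]]' | egrep 'tcp|wrist|gap'
python3 -m jog '[[0.1,0,0,0,0],[0.1,0,0,0,0],[-0.1,0,0,0,0],[-0.1,0,0,0,0],[-0.1,0,0,0,0]]' | egrep 'tcp|wrist|gap'
```

```text
tcp_pos: [0.4901, -0.0202, 0.2428]
wrist_force: [-3.0, 1.9, -0.2]
finger_gap: 0.027
tcp_pos: [0.4912, -0.0206, 0.2436]
wrist_force: [-0.3, -0.8, -0.6]
finger_gap: 0.0473
```

```bash
python3 -m jog '[[-0.1,0,0,-0.025,0],[-0.1,0,0,-0.025,0],[0.66,0.012,0,-0.01,0],[0.66,0.012,0,0,0],[0.66,0,0,0,0]]' | egrep 'tcp|wrist|gap'
python3 -m jog '[[0.66,0,0,0,0],[0.66,0,0,0,0]]' 20 | egrep 'tcp|wrist|gap'
python3 - <<'E'
from h import *
hook(.030,.003,0,0)
E
```

```text
tcp_pos: [0.4662, -0.0132, 0.3043]
wrist_force: [-1.4, 0.1, -1.0]
finger_gap: 0.0148
tcp_pos: [0.4675, -0.0138, 0.3028]
wrist_force: [0.4, 0.1, 0.5]
finger_gap: 0.0144
tcp [ 0.4675 -0.0138  0.3028] yaw 163.84 F [0.4 0.1 0.5] gap 0.0144 t 15.57
tool delta mm [-3.7 -0.  47. ] rows>= 2.0
```

```bash
python3 -m jog '[[0.66,0,0,0.015,0],[0.66,0,0,0.012,0],[0.66,0,0,0.01,0],[0.66,0,0,0.01,0],[0.66,0,0,0,0]]' | egrep 'tcp|wrist|gap'
python3 -m jog '[[0.66,-0.005,0,0,0],[0.66,-0.003,0,0,0],[0.66,0,0,0,0]]' | egrep 'tcp|wrist|gap'
python3 -m jog '[[0.66,-0.003,0,0,0],[0.66,-0.002,0,0,0],[0.66,0,0,0,0]]' | egrep 'tcp|wrist|gap'
python3 - <<'E'
from h import *
hook(.021,.003,0,0)
E
```

```text
tcp_pos: [0.4665, -0.0136, 0.2538]
wrist_force: [-0.3, 0.0, -0.5]
finger_gap: 0.0148
tcp_pos: [0.4765, -0.0164, 0.2569]
wrist_force: [0.6, 0.1, 0.5]
finger_gap: 0.0144
tcp_pos: [0.4804, -0.0175, 0.2566]
wrist_force: [-0.1, -1.8, 1.2]
finger_gap: 0.0144
tcp [ 0.4804 -0.0175  0.2566] yaw 163.83 F [-0.1 -1.8  1.2] gap 0.0144 t 16.48
tool delta mm [0.7 0.1 0.8] rows>= 1.0
```

```bash
python3 -m jog '[[0.66,-0.002,0,0,0],[0.66,0,0,0,0],[0.66,0,0,0,0]]' | egrep 'tcp|wrist|gap'
python3 -m jog '[[0.66,-0.002,0,0,0],[0.66,0,0,0,0],[0.66,0,0,0,0]]' | egrep 'tcp|wrist|gap'
```

```text
tcp_pos: [0.4806, -0.0175, 0.2564]
wrist_force: [-4.7, 1.3, 3.3]
finger_gap: 0.0149
tcp_pos: [0.4808, -0.0175, 0.2563]
wrist_force: [-10.7, 2.6, 6.1]
finger_gap: 0.0143
```

```bash
python3 -m jog '[[0.66,0.016,0,0,0],[0.66,0,0,-0.02,0],[0.3,0,0,-0.03,0],[-0.3,0,0,-0.02,0],[-0.5,0,0.02,0,0]]' 60 | egrep 'tcp|wrist|gap'
python3 -m jog '[[-0.5,0.01,0.035,0,0],[-0.5,0.01,0.04,0,0],[-0.5,0.01,0.04,0,0],[-0.5,0.01,0.035,0,0],[-0.5,0.003,0.025,0,0]]'| egrep 'tcp|wrist|gap'
python3 -m jog '[[-0.5,0,0.015,0,0],[-0.5,0,0,0.02,0],[-0.5,0,0,0,0]]'| egrep 'tcp|wrist|gap'
python3 - <<'E'
from h import *
delta([.4828,.2027,.1535])
E
```

```text
tcp_pos: [0.4756, 0.0033, 0.3308]
wrist_force: [0.7, -1.0, 0.5]
finger_gap: 0.0501
tcp_pos: [0.4809, 0.1882, 0.3266]
wrist_force: [-0.3, -0.2, 0.0]
finger_gap: 0.0637
tcp_pos: [0.4848, 0.2006, 0.3035]
wrist_force: [-0.4, 0.1, 0.2]
finger_gap: 0.0641
tcp [0.4848 0.2006 0.3035] yaw 163.97 F [-0.4  0.1  0.2] gap 0.0641 t 18.07
tool delta mm [  2.1   1.7 150. ] rows>= 4.0
```

```bash
python3 -m jog '[[-0.5,0.001,0.001,0.02,0],[-0.5,0.001,0.001,0.035,0],[-0.5,0,0,0.04,0],[-0.4,0,0,0.035,0],[-0.2,0,0,0.015,0]]' | egrep 'tcp|wrist|gap'
python3 -m jog '[[-0.2,0,0,0.005,0],[-0.2,0,0,0,0]]'| egrep 'tcp|wrist|gap'
python3 - <<'E'
from h import *
delta([.4828,.2027,.1535])
c=cam('wrist'); im=c['img']; save(c,'pics/w4.png')
# eye front-face centre: dark blob between fingers, report dark spans in rows
g=cv2.cvtColor(im,cv2.COLOR_RGB2GRAY)
for r in range(255,335,10):
    m=(g[r,270:380]<60).astype(int); e=np.flatnonzero(np.diff(m)); print(r,e+270)
E
```

```text
tcp_pos: [0.4817, 0.2008, 0.1572]
wrist_force: [-0.5, -1.2, 0.5]
finger_gap: 0.0518
tcp_pos: [0.4836, 0.2014, 0.1554]
wrist_force: [0.8, -0.2, -0.0]
finger_gap: 0.0514
tcp [0.4836 0.2014 0.1554] yaw 163.79 F [ 0.8 -0.2 -0. ] gap 0.0514 t 18.65
tool delta mm [1.1 1.  1.9] rows>= 1.0
255 [304 346 373]
265 [297 354 372]
275 [296 313 335 336 337 356 372]
285 [294 315 316 318 332 358 374]
295 [293 361 377]
305 []
315 [284]
325 [295 321 352]
```

```bash
python3 -m jog '[[0,0.001,0.002,0.002,0],[0.2,0,0,0,0],[1,0,0,0,0],[1,0,0,0,0],[1,0,0,0,0]]' 60| egrep 'tcp|wrist|gap|grip'
python3 -m jog '[[1,0,0,0,0],[1,0,0,0,0]]'| egrep 'tcp|wrist|gap|grip'
```

```text
tcp_pos: [0.485, 0.2045, 0.1559]
wrist_force: [-0.2, -1.3, 5.7]
finger_gap: 0.0273
grip_force: 59.1
tcp_pos: [0.485, 0.2045, 0.1559]
wrist_force: [-0.8, -1.4, 7.1]
finger_gap: 0.0271
grip_force: 59.1
```

```bash
python3 -m jog '[[1,0,0,-0.02,0],[1,0,0,-0.03,0],[1,0,0,-0.03,0],[1,0,0,-0.025,0],[1,0.007,-0.015,0,0]]' | egrep 'tcp|wrist|gap'
python3 -m jog '[[1,0.008,-0.03,0,0],[1,0.005,-0.035,0,0],[1,0,-0.035,0,0],[1,0,-0.035,0,0],[1,0,-0.03,0,0]]' | egrep 'tcp|wrist|gap'
python3 -m jog '[[1,0,-0.02,0,0],[1,0,-0.01,0,0],[1,0,0,0,0],[1,0,0,0,0]]' | egrep 'tcp|wrist|gap'
python3 - <<'E'
from h import *
hook(.085,.006,.0064,.0061)
E
```

```text
tcp_pos: [0.4769, 0.1936, 0.2648]
wrist_force: [1.4, -0.6, -0.2]
finger_gap: 0.0267
tcp_pos: [0.4135, 0.0357, 0.2596]
wrist_force: [0.5, -0.1, -1.5]
finger_gap: 0.0273
tcp_pos: [0.4064, 0.0082, 0.2595]
wrist_force: [-0.9, -0.4, -0.3]
finger_gap: 0.0272
tcp [0.4064 0.0082 0.2595] yaw 163.76 F [-0.9 -0.4 -0.3] gap 0.0272 t 20.45
tool delta mm [-7.1 -5.2  6.8] rows>= 1.0
```

```bash
python3 -m jog '[[1,-0.004,-0.005,0.004,0],[1,-0.003,0,0.003,0],[1,0,0,0,0],[1,0,0,0,0]]' | egrep 'tcp|wrist|gap'
python3 -m jog '[[1,-0.008,0,0,0],[1,-0.008,0,0,0],[1,-0.008,0,0,0],[1,0,0,0,0]]' | egrep 'tcp|wrist|gap'
python3 -m jog '[[1,-0.003,0,0,0],[1,0,0,0,0]]' | egrep 'tcp|wrist|gap'
python3 - <<'E'
from h import *
hook(.048,.001,.0064,.0061)
E
```

```text
tcp_pos: [0.4117, 0.002, 0.2517]
wrist_force: [0.5, 0.1, -1.8]
finger_gap: 0.0271
tcp_pos: [0.4367, -0.0058, 0.2523]
wrist_force: [-0.4, 1.0, -1.7]
finger_gap: 0.027
tcp_pos: [0.4379, -0.0063, 0.2522]
wrist_force: [0.2, -0.1, -1.4]
finger_gap: 0.027
tcp [ 0.4379 -0.0063  0.2522] yaw 163.83 F [ 0.2 -0.1 -1.4] gap 0.027 t 21.28
tool delta mm [-9.8  0.6  4.5] rows>= 1.0
```

```bash
python3 -m jog '[[1,-0.005,0.0005,0.002,0],[1,-0.005,0,0.0025,0],[1,0,0,0,0]]' | egrep 'tcp|wrist|gap'
python3 -m jog '[[1,-0.009,0.0003,0,0],[1,-0.009,0.0003,0,0],[1,-0.007,0,0,0],[1,0,0,0,0]]' | egrep 'tcp|wrist|gap'
python3 -m jog '[[1,-0.003,0,0,0],[1,0,0,0,0]]' | egrep 'tcp|wrist|gap'
python3 - <<'E'
from h import *
hook(.015,.001,.0064,.0061)
E
```

```text
tcp_pos: [0.4479, -0.0086, 0.2472]
wrist_force: [0.6, 0.8, -0.5]
finger_gap: 0.027
tcp_pos: [0.4732, -0.0154, 0.2477]
wrist_force: [-0.6, -0.7, -2.1]
finger_gap: 0.027
tcp_pos: [0.4747, -0.0158, 0.2477]
wrist_force: [0.4, -0.4, -0.8]
finger_gap: 0.0267
tcp [ 0.4747 -0.0158  0.2477] yaw 163.83 F [ 0.4 -0.4 -0.8] gap 0.0267 t 22.03
tool delta mm [-4.8  0.2 -0. ] rows>= 1.0
```

```bash
python3 -m jog '[[1,-0.003,0,0,0],[1,0,0,0,0]]' | egrep 'tcp|wrist|gap'
python3 -m jog '[[1,-0.0015,0,0,0],[1,0,0,0,0]]' | egrep 'tcp|wrist|gap'
python3 -m jog '[[1,-0.001,0,0,0],[1,0,0,0,0]]' | egrep 'tcp|wrist|gap'
```

```text
tcp_pos: [0.4775, -0.0165, 0.2478]
wrist_force: [0.1, 0.9, -0.3]
finger_gap: 0.0266
tcp_pos: [0.4787, -0.0169, 0.2478]
wrist_force: [-0.2, 0.3, -0.5]
finger_gap: 0.0269
tcp_pos: [0.4795, -0.0171, 0.2478]
wrist_force: [-0.1, -0.1, -0.6]
finger_gap: 0.027
```

```bash
python3 -m jog '[[1,0,0,0.002,0],[1,0,0,0.002,0],[1,0,0,0.002,0],[1,0,0,0.001,0],[1,0,0,0,0]]' | egrep 'tcp|wrist|gap'
python3 -m jog '[[0.1,0,0,0,0],[0.1,0,0,0,0],[-0.1,0,0,0,0],[-0.1,0,0,0,0],[-0.1,0,0,0,0]]' | egrep 'tcp|wrist|gap'
python3 -m jog '[[-0.1,0,0,-0.025,0],[-0.1,0,0,-0.025,0],[0.66,0.012,0,-0.01,0],[0.66,0.012,0,0,0],[0.66,0,0,0,0]]' 20 | egrep 'tcp|wrist|gap'
python3 -m jog '[[0.66,0,0,0,0],[0.66,0,0,0,0]]' 20 | egrep 'tcp|wrist|gap'
python3 - <<'E'
from h import *
hook(.042,.003,0,0)
E
```

```text
tcp_pos: [0.4795, -0.0171, 0.2408]
wrist_force: [-1.1, 0.4, 0.5]
finger_gap: 0.027
tcp_pos: [0.4796, -0.0171, 0.2408]
wrist_force: [0.9, -0.2, 0.6]
finger_gap: 0.0473
tcp_pos: [0.4549, -0.0099, 0.3016]
wrist_force: [-0.3, -1.1, -0.2]
finger_gap: 0.0147
tcp_pos: [0.4564, -0.0104, 0.3003]
wrist_force: [0.0, 0.7, 0.2]
finger_gap: 0.0145
tcp [ 0.4564 -0.0104  0.3003] yaw 163.84 F [0.  0.7 0.2] gap 0.0145 t 23.95
tool delta mm [-3.3 -0.4 44.5] rows>= 2.0
```

```bash
python3 -m jog '[[0.66,-0.002,0,0.015,0],[0.66,0,0,0.012,0],[0.66,0,0,0.01,0],[0.66,0,0,0.007,0],[0.66,0,0,0,0]]' | egrep 'tcp|wrist|gap'
python3 -m jog '[[0.66,-0.005,0,0,0],[0.66,-0.004,0,0,0],[0.66,0,0,0,0]]' | egrep 'tcp|wrist|gap'
python3 -m jog '[[0.66,-0.003,0,0,0],[0.66,0,0,0,0]]' | egrep 'tcp|wrist|gap'
python3 -m jog '[[0.66,-0.002,0,0,0],[0.66,0,0,0,0]]' | egrep 'tcp|wrist|gap'
```

```text
tcp_pos: [0.4576, -0.0109, 0.2548]
wrist_force: [0.3, 1.4, 0.5]
finger_gap: 0.0143
tcp_pos: [0.4685, -0.014, 0.2574]
wrist_force: [0.2, -0.6, 0.2]
finger_gap: 0.0144
tcp_pos: [0.4707, -0.0146, 0.2572]
wrist_force: [0.1, 0.3, -0.0]
finger_gap: 0.0141
tcp_pos: [0.4711, -0.0146, 0.2569]
wrist_force: [-3.6, 1.6, 3.8]
finger_gap: 0.0143
```

```bash
python3 -m jog '[[0.66,0.016,0,0,0],[0.66,0,0,-0.02,0],[0.3,0,0,-0.03,0],[-0.3,0,0,-0.02,0],[-0.5,0,0.02,0,0]]' 60 | egrep 'tcp|wrist|gap'
python3 -m jog '[[-0.5,0,0.035,0,0],[-0.5,0,0.04,0,0],[-0.5,-0.01,0.038,0,0],[-0.5,-0.015,0.038,0,0],[-0.5,-0.012,0.03,0,0]]'| egrep 'tcp|wrist|gap'
python3 -m jog '[[-0.5,-0.003,0.02,0,0],[-0.5,0,0,0.02,0],[-0.5,0,0,0,0]]'| egrep 'tcp|wrist|gap'
python3 - <<'E'
from h import *
delta([.555,.1914,.1355])
E
```

```text
tcp_pos: [0.4636, 0.0069, 0.3313]
wrist_force: [1.1, -0.3, -0.0]
finger_gap: 0.0504
tcp_pos: [0.5492, 0.1749, 0.327]
wrist_force: [-0.3, -2.3, 0.1]
finger_gap: 0.064
tcp_pos: [0.5561, 0.1918, 0.3032]
wrist_force: [-0.5, -0.0, -2.0]
finger_gap: 0.0639
tcp [0.5561 0.1918 0.3032] yaw 163.96 F [-0.5 -0.  -2. ] gap 0.0639 t 26.03
tool delta mm [  0.3  -0.3 167.7] rows>= 5.0
```

```bash
python3 -m jog '[[-0.5,0,0,0.025,0],[-0.5,0,0,0.035,0],[-0.5,0,0,0.04,0],[-0.4,0,0,0.035,0],[-0.2,0,0,0.02,0]]' | egrep 'tcp|wrist|gap'
python3 -m jog '[[-0.2,0,0,0.012,0],[-0.2,0,0,0,0]]'| egrep 'tcp|wrist|gap'
python3 - <<'E'
from h import *
delta([.555,.1914,.1355])
c=cam('wrist'); im=c['img']; save(c,'pics/w5.png')
g=cv2.cvtColor(im,cv2.COLOR_RGB2GRAY)
for r in range(245,315,10):
    m=(g[r,270:380]<60).astype(int); e=np.flatnonzero(np.diff(m)); print(r,e+270)
E
```

```text
tcp_pos: [0.5542, 0.1895, 0.1483]
wrist_force: [-1.2, -0.5, -0.3]
finger_gap: 0.0513
tcp_pos: [0.5542, 0.1895, 0.1369]
wrist_force: [-0.6, -0.5, -0.6]
finger_gap: 0.0513
tcp [0.5542 0.1895 0.1369] yaw 163.78 F [-0.6 -0.5 -0.6] gap 0.0513 t 26.62
tool delta mm [-0.2  2.1  1.4] rows>= 1.0
245 [306 345 373]
255 [305 347 373]
265 [275 299 355 372]
275 [284 297 320 331 332 333 357 372]
285 [287 296 320 324 326 329 359 374]
295 [274 286 294 362 377]
305 [274 284]
```

```bash
python3 -m jog '[[0,0,0.002,0.001,0],[0.2,0,0,0,0],[1,0,0,0,0],[1,0,0,0,0],[1,0,0,0,0]]' 60| egrep 'tcp|wrist|gap|grip'
python3 -m jog '[[1,0,0,0,0],[1,0,0,0,0]]'| egrep 'tcp|wrist|gap|grip'
```

```text
tcp_pos: [0.5582, 0.1927, 0.1407]
wrist_force: [-0.1, -1.4, 5.7]
finger_gap: 0.0269
grip_force: 59.2
tcp_pos: [0.5582, 0.1927, 0.1406]
wrist_force: [-1.3, -1.2, 6.6]
finger_gap: 0.0271
grip_force: 59.2
```

```bash
python3 -m jog '[[1,0,0,-0.02,0],[1,0,0,-0.035,0],[1,0,0,-0.038,0],[1,0.005,0,-0.03,0],[1,0.015,-0.01,0,0]]' | egrep 'tcp|wrist|gap'
python3 -m jog '[[1,0.018,-0.028,0,0],[1,0.018,-0.03,0,0],[1,0.018,-0.03,0,0],[1,0.013,-0.033,0,0],[1,0,-0.035,0,0]]' | egrep 'tcp|wrist|gap'
python3 -m jog '[[1,0,-0.03,0,0],[1,0,-0.02,0,0],[1,0,-0.005,0,0],[1,0,0,0,0]]' | egrep 'tcp|wrist|gap'
python3 - <<'E'
from h import *
hook(.085,.006,.0053,.0034)
E
```

```text
tcp_pos: [0.5397, 0.1898, 0.269]
wrist_force: [0.6, 1.1, -0.3]
finger_gap: 0.027
tcp_pos: [0.4242, 0.0575, 0.2621]
wrist_force: [0.1, -0.9, -0.3]
finger_gap: 0.0272
tcp_pos: [0.4118, 0.0036, 0.2622]
wrist_force: [0.6, 0.5, -0.2]
finger_gap: 0.0267
tcp [0.4118 0.0036 0.2622] yaw 163.67 F [ 0.6  0.5 -0.2] gap 0.0267 t 28.42
tool delta mm [-1.8 -2.3  6.8] rows>= 1.0
```

```bash
python3 -m jog '[[1,-0.001,-0.002,0.004,0],[1,0,0,0.003,0],[1,0,0,0,0],[1,0,0,0,0]]' | egrep 'tcp|wrist|gap'
python3 -m jog '[[1,-0.008,0,0,0],[1,-0.008,0,0,0],[1,-0.008,0,0,0],[1,0,0,0,0]]' | egrep 'tcp|wrist|gap'
python3 -m jog '[[1,-0.003,0,0,0],[1,0,0,0,0]]' | egrep 'tcp|wrist|gap'
python3 - <<'E'
from h import *
hook(.048,.001,.0053,.0034)
E
```

```text
tcp_pos: [0.4123, 0.0032, 0.2543]
wrist_force: [-0.3, -0.1, 0.0]
finger_gap: 0.0269
tcp_pos: [0.4375, -0.0048, 0.2547]
wrist_force: [-0.3, -0.3, -0.4]
finger_gap: 0.0269
tcp_pos: [0.4388, -0.0053, 0.2546]
wrist_force: [-0.6, 0.6, -0.7]
finger_gap: 0.0271
tcp [ 0.4388 -0.0053  0.2546] yaw 163.83 F [-0.6  0.6 -0.7] gap 0.0271 t 29.25
tool delta mm [-10.3  -0.5   4.2] rows>= 1.0
```

```bash
python3 -m jog '[[1,-0.005,-0.0005,0.002,0],[1,-0.005,0,0.0022,0],[1,0,0,0,0]]' | egrep 'tcp|wrist|gap'
python3 -m jog '[[1,-0.008,0.0003,0,0],[1,-0.007,0,0,0],[1,0,0,0,0]]' | egrep 'tcp|wrist|gap'
python3 -m jog '[[1,-0.005,0,0,0],[1,0,0,0,0]]' | egrep 'tcp|wrist|gap'
python3 - <<'E'
from h import *
hook(.0258,.001,.0053,.0034)
E
```

```text
tcp_pos: [0.4485, -0.0088, 0.2501]
wrist_force: [-0.7, -0.3, -1.3]
finger_gap: 0.0269
tcp_pos: [0.4638, -0.0129, 0.2506]
wrist_force: [0.9, 0.6, -0.5]
finger_gap: 0.0272
tcp_pos: [0.4679, -0.014, 0.2506]
wrist_force: [0.0, -0.7, -0.7]
finger_gap: 0.0271
tcp [ 0.4679 -0.014   0.2506] yaw 163.83 F [ 0.  -0.7 -0.7] gap 0.0271 t 29.92
tool delta mm [-2.2  0.2  0.2] rows>= 1.0
```

```bash
python3 -m jog '[[1,-0.002,0,0,0],[1,0,0,0,0]]' | egrep 'tcp|wrist|gap'
python3 -m jog '[[1,0,0,0.002,0],[1,0,0,0.002,0],[1,0,0,0.002,0],[1,0,0,0.001,0],[1,0,0,0,0]]' | egrep 'tcp|wrist|gap'
python3 -m jog '[[0.1,0,0,0,0],[0.1,0,0,0,0],[-0.1,0,0,0,0],[-0.1,0,0,0,0],[-0.1,0,0,0,0]]' | egrep 'tcp|wrist|gap'
python3 -m jog '[[-0.1,0,0,-0.025,0],[-0.1,0,0,-0.025,0],[0.66,0.012,0,-0.01,0],[0.66,0.012,0,0,0],[0.66,0,0,0,0]]' 20 | egrep 'tcp|wrist|gap'
python3 -m jog '[[0.66,0,0,0,0],[0.66,0,0,0,0]]' 20 | egrep 'tcp|wrist|gap'
python3 - <<'E'
from h import *
hook(.052,.005,0,0)
E
```

```text
tcp_pos: [0.4692, -0.0143, 0.2506]
wrist_force: [0.3, -0.8, -1.3]
finger_gap: 0.0271
tcp_pos: [0.4687, -0.0142, 0.2436]
wrist_force: [-1.2, -0.1, 0.5]
finger_gap: 0.0268
tcp_pos: [0.469, -0.0143, 0.2436]
wrist_force: [-0.0, -0.3, -0.4]
finger_gap: 0.0471
tcp_pos: [0.4437, -0.0068, 0.3036]
wrist_force: [-0.5, 0.2, -0.1]
finger_gap: 0.0144
tcp_pos: [0.4452, -0.0074, 0.3025]
wrist_force: [-0.1, -1.3, 1.3]
finger_gap: 0.0145
tcp [ 0.4452 -0.0074  0.3025] yaw 163.84 F [-0.1 -1.3  1.3] gap 0.0145 t 31.5
tool delta mm [-4.9 -0.4 44.7] rows>= 2.0
```

Contact expected at x ≈ 0.461.

```bash
python3 -m jog '[[0.66,-0.002,0,0.015,0],[0.66,0,0,0.012,0],[0.66,0,0,0.01,0],[0.66,0,0,0.008,0],[0.66,0,0,0,0]]' | egrep 'tcp|wrist|gap'
python3 -m jog '[[0.66,-0.005,0,0,0],[0.66,-0.004,0,0,0],[0.66,0,0,0,0]]' | egrep 'tcp|wrist|gap'
python3 -m jog '[[0.66,-0.003,0,0,0],[0.66,0,0,0,0]]' | egrep 'tcp|wrist|gap'
python3 -m jog '[[0.66,-0.002,0,0,0],[0.66,0,0,0,0]]' | egrep 'tcp|wrist|gap'
```

```text
tcp_pos: [0.4467, -0.008, 0.2563]
wrist_force: [-0.2, -0.4, -0.7]
finger_gap: 0.0148
tcp_pos: [0.4579, -0.0111, 0.2592]
wrist_force: [-0.1, -1.2, 0.8]
finger_gap: 0.0144
tcp_pos: [0.4601, -0.0117, 0.259]
wrist_force: [0.6, -0.6, 0.1]
finger_gap: 0.0146
tcp_pos: [0.4613, -0.0121, 0.2587]
wrist_force: [0.1, 0.6, 0.1]
finger_gap: 0.0145
```

```bash
python3 -m jog '[[0.66,-0.001,0,0,0],[0.66,0,0,0,0]]' | egrep 'tcp|wrist|gap'
python3 -m jog '[[0.66,-0.001,0,0,0],[0.66,0,0,0,0],[0.66,0,0,0,0]]' | egrep 'tcp|wrist|gap'
```

```text
tcp_pos: [0.4614, -0.012, 0.2585]
wrist_force: [-3.6, 1.3, 2.9]
finger_gap: 0.0146
tcp_pos: [0.4615, -0.012, 0.2585]
wrist_force: [-6.9, 2.3, 3.9]
finger_gap: 0.0145
```

```bash
python3 -m jog '[[0.66,0.008,0,0,0],[0.66,0.012,0,0,0],[0.66,0,0,-0.02,0],[0.66,0,0,-0.035,0],[0.66,0,0.02,-0.035,0]]' | egrep 'tcp|wrist|gap'
python3 -m jog '[[0.3,0,0.035,-0.02,0],[0.3,0,0.04,0,0],[0.3,0,0.04,0,0],[0.3,0,0.02,0,0],[0.3,0,0,0,0]]'| egrep 'tcp|wrist|gap'
python3 -m jog '[[0.3,0,0,0,0],[0.3,0,0,0,0],[0.3,0,0,0,0],[0.3,0,0,0,0],[0.3,0,0,0,0]]'| egrep 'clock|tcp|wrist|gap'
python3 - <<'E'
from h import *
O=[]
for n in('scene','side'):
    k=cam(n);u,v=[int(x) for x in proj(k,[.48,-.01,.19])]; O.append(cv2.resize(k['img'][v-55:v+55,u-36:u+36],(390,596),interpolation=cv2.INTER_CUBIC))
cv2.imwrite('pics/end.png',np.hstack(O)[:,:,::-1])
E
```

```text
tcp_pos: [0.4477, 0.011, 0.3489]
wrist_force: [1.3, -1.0, 0.4]
finger_gap: 0.0144
tcp_pos: [0.4875, 0.1453, 0.3683]
wrist_force: [-0.4, -0.8, -0.1]
finger_gap: 0.0302
clock: 34.17
tcp_pos: [0.487, 0.1409, 0.3688]
wrist_force: [-0.4, 0.4, 0.1]
finger_gap: 0.0297
```

View pics/end.png

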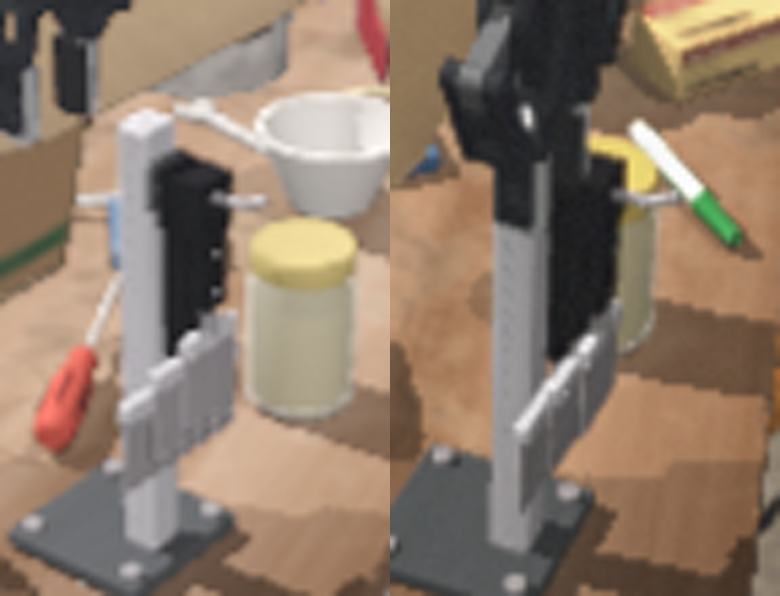

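The picture shows all three knives hanging against each other and the back plate, with the rod tip free at about (262,202) in the left half. I'll let them settle, then hand in.

```bash
python3 -m jog '[[0.3,0,0,0,0],[0.3,0,0,0,0],[0.3,0,0,0,0],[0.3,0,0,0,0],[0.3,0,0,0,0]]' >/dev/null
python3 -m jog '[[0.3,0,0,0,0],[0.3,0,0,0,0],[0.3,0,0,0,0],[0.3,0,0,0,0],[0.3,0,0,0,0]]' >/dev/null
python3 -c "
from workcell import env
print(env.hand_in())"
```

```text
the job is handed in; nothing more can be done
None
```

The three taping knives hang on the hook, widest against the back plate, then the middle one, then the narrowest in front, each pushed up to the one before it; the job was handed in at about 35 s on the robot's clock, and no verdict came back.

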